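Pack the repair kit and aim the inspection mirror at it

TASK

Finish packing the blue kit box: lower the tin with the orange cap and the tall brown carton upright into its two gaps, right down to the box floor, without dropping them and leaving everything else in place. Then, with the gripper, turn the mirror by its yellow tab until the bench camera sees the tin's orange cap in the middle of the mirror view, and finish still holding the mirror at that angle (it springs back if let go).

Things in the scene. Friction and masses are not known exactly. Their poses are not given: they have to be found in the camera images.
- tin_mid (a point): Round metal tin to be packed, orange cap, upright, 52 mm diameter, 106 mm tall in all (straight body up to 82 mm, a shoulder to 86 mm, then the cap), about 0.35 kg. This point is on its axis half-way up (53 mm above its underside); z points up through the cap.
- tin_cap (a point): Centre of the tin's orange cap (44 mm diameter, 20 mm high), 96 mm above the tin's underside: the marker that the camera must see.
- tin: The same tin; origin at the centre of its underside, z up.
- carton_mid (a point): Tall brown cardboard carton with yellow tape on top, to be packed: 58 mm along its x, 54 mm along its y, 85 mm tall, about 0.3 kg, upright. This point is its centre, half-way up.
- carton: The same carton; origin at the centre of its underside, axes along its edges, z up.
- box_floor (a point): Centre of the inner floor of the blue open kit box; axes along the box's edges, z up. The box is fixed: outside 114 mm (x) by 188 mm (y) by 50 mm high, walls 5 mm, floor 5 mm thick, so inside 104 by 178 mm and the rim 45 mm above this point. It already holds the red carton across its middle, the green carton and the rod end, none over 43 mm tall: they stay below the rim.
- gap_a (a point): Floor-level centre of one free gap in the box, about 66 mm (box x) by 60 mm (box y), beside the green carton. Tin and carton each fit either gap, the carton with its x along the box's x (either way round).
- gap_b (a point): Floor-level centre of the other free gap, same size, beside the rod end. Axes as the box.
- mirror_face (a point): Centre of the mirror's reflecting face, on its upright turning axis, 115 mm above the bench. x is the mirror's normal (out of the reflecting face), z up. The mirror is 100 mm wide in a black frame 8 mm thick, from 68 to 156 mm above the bench, on a post on a fixed grey base plate 12 mm thick that also carries the camera.
- mirror_tab (a point): Grip height on the yellow tab on top of the mirror, on the turning axis, 182 mm above the bench. The tab is 12 mm thick along the mirror's normal (its x), 50 mm wide along the mirror (its y), and stands from 156 to 202 mm above the bench; pinch it from above across its thickness and turn it about the axis.
- mirror (a joint): Turn of the mirror about its upright axis, rad: 0 facing straight at the camera (rest, where a weak spring of 0.12 N m/rad returns it), growing counter-clockwise seen from above up to the stop at 1.25. Preload at rest 0.012 N m.
- lens (a point): Centre of the bench camera's lens, at mirror height, 160 mm from the mirror's axis; the small black camera looks straight at the mirror's axis.
- sight_line (a point): The middle of the camera's view after reflection: starts at the centre of the mirror and its x axis points along the reflected line of sight, level, y to its left. By the law of reflection it turns through twice the mirror's angle (at mirror angle 0 it points back at the lens). Sideways aim is all that counts; the view is tall enough for any height of the cap.
- bluetin_mid (a point): Another tin, same size, with a blue cap: leave alone. Point half-way up.
- sprayer: White bottle with a red cap, 52 mm diameter, 170 mm tall: leave alone. Origin under its centre.
- bearing: Steel bearing ring lying flat, 72 mm diameter, 20 mm high: leave alone.
- wrench: Steel wrench 180 mm long lying along its x: leave alone.
- balljoint: Dark steel ball joint, 60 mm tall on a 30 by 70 mm flange: leave alone.
- padbox_mid (a point): Red carton already across the middle of the kit box, 101 by 58 by 42 mm. Its centre.
- bushbox_mid (a point): Small green carton already in the kit box, 36 by 56 by 40 mm. Its centre.
- rodend_mid (a point): Steel rod end already in the kit box, 34 by 54 mm foot (36 mm round body), 40 mm tall. Its middle.
Mind the look-alikes: they are no part of the job. What is shaped like the tin but purple is not meant.

How it is judged (in metres and radians):
On the way, in this order (a step that is already met when the one before it is completed fails the run):
1. the orange-capped tin and the brown carton stand upright on the kit box floor, let go (x of tin_mid in the frame of box_floor between -0.035 and 0.035 m and y of tin_mid in the frame of box_floor between -0.072 and 0.072 m and z of tin_mid in the frame of box_floor below 0.058 m and angle between each of tin_mid, carton_mid's own z axis and vertical below 0.12 rad and x of carton_mid in the frame of box_floor between -0.035 and 0.035 m and y of carton_mid in the frame of box_floor between -0.072 and 0.072 m and z of carton_mid in the frame of box_floor below 0.0475 m and contact force between the fingers and tin below 0.05 N and contact force between the fingers and carton below 0.05 N), for 0.2 s.
2. the gripper holds the mirror so that the middle of the camera's view falls on the orange cap (y of tin_cap in the frame of sight_line between -0.02 and 0.02 m and x of tin_cap in the frame of sight_line above 0.05 m and contact force between the fingers and mirror above 0.5 N and velocity of joint mirror between -0.1 and 0.1 rad/s), for 0.5 s.
At the end, for the whole second after the job is handed in: Tin and carton stand upright (0.12 rad) in the kit box, within 5 mm of its floor, not touched; the fingers press the mirror (over 0.5 N), it is still (under 0.1 rad/s), and the reflected line of sight passes within 20 mm sideways of the orange cap's centre (all of step 1 and all of step 2); the arm keeps its last pose, push and grip.
It fails at once if another thing on the bench (blue-capped tin, white bottle, bearing, wrench, ball joint) is moved more than 30 mm (distance of any of bluetin_mid, sprayer, bearing, wrench, balljoint from where it was at the start of the episode above 0.03 m).
It fails at once if a part already in the kit box is moved more than 20 mm (distance of any of padbox_mid, bushbox_mid, rodend_mid from where it was at the start of the episode above 0.02 m).
It fails at once if the tin is dropped (falls free faster than 0.8 m/s) (linear speed of tin above 0.8 m/s and contact force between the fingers and tin below 0.05 N).
It fails at once if the carton is dropped (falls free faster than 0.8 m/s) (linear speed of carton above 0.8 m/s and contact force between the fingers and carton below 0.05 N).
It also fails if it takes over 72 s, if anything falls off the work surface, if the arm or the gripper's body presses on something with over 40 N, if the wrist force passes 120 N, or if a joint passes its speed limit or range.

ROBOT

A 6-joint arm with a two-finger parallel gripper is mounted at the origin on the work surface. World frame = base frame: x ahead of the robot, y to its left, z up, the work surface at z = 0. Lengths are in mm, angles in rad, forces in N, time in s.
With the tool pointing down it reaches from about 250 to 775 mm from the base axis. Payload 8.9 kg.
Tool frame: the origin (TCP) lies midway between the tips of the shut fingers; the grasp point (between the pads) lies 19 mm behind it; z points along the fingers, y is the direction in which the jaws open and shut (so a half turn about z gives the same grasp; the last joint's range is limited). The gripper opens to 85 mm and grips with 20 to 120 N. Pads are 22 mm wide; open, the fingers measure 114 mm over their backs; the gripper's body (76 mm by 85 mm) begins 54 mm behind the grasp point. The pads swing forward as they close: fully open they stand 13 mm farther back than shut.
Start: joints at [-1.454, 0.291, -0.153, 1.127, 0, 1.431], TCP at [132.837, -507.915, 231.305] pointing down, gripper open.
Joint ranges: [-2.52, 2.52], [-0.91, 1.74], [-1.3, 1.37], [-1.96, 2.02], [-1.52, 1.47], [-3.14, 3.14]. Speed limits (rad/s): [2.22, 2.22, 2.79, 3.14, 3.14, 3.14].

INTERFACE

Orientations are given as [roll, pitch, yaw] about the fixed x, y, z axes, in that order (R = Rz(yaw) Ry(pitch) Rx(roll)).
In Python, from rig import env, cams gives the robot as it stands. The module is installed in compiled form; this text tells all that it offers.
- The arm moves only by the shell command python3 -m crank 'ROWS' [FORCE]. ROWS is JSON, one flat list of numbers, 5 for each row, row after row: the shift along the world's x, y, z in m, then the turn about the world's z in rad, then the opening, from -1 (shut) to 1 (fully open), so that 0 is half open. A call has 1 to 10 rows; each row is the pose to reach, as a shift and turn from the pose commanded when the call began; what a row does not reach only later rows make up. A row lasts 1/8 s, in which the tool goes at most 62.5 mm and 10.7 degrees, less where a joint would pass 70% of its speed; a pose out of reach is approached as far as the arm can. A call with a gripper value outside its range is refused whole. The fingers move at their own pace and stop on an object; FORCE is the grip in N (left out, the last holds). Time passes only in rows, so rows that repeat a pose let the fingers close. It gives the time, the measured TCP pose, the force and the opening at its end, in the units of the state.
- env.observe(): the state, without advancing time (a new reading comes with each control period).
- cams.get_image(name): name is "scene" or "top" or "wrist"; returns a dict with "frame" (480x640x3 uint8, red, green, blue), "z_map" (480x640 float32, mm along the optical axis (not along the pixel's ray), 0 where there is no reading), "K" (3x3 intrinsics, pixels), "R" (3x3) and "t" (3): a world point X has camera coordinates R X + t; the wrist camera has in their place "T_tool_cam" (4x4, takes a point from camera to tool coordinates, whose origin is the TCP and whose axes are the flange's). Camera axes: x right, y down, z forward; pixel columns grow to the right and rows downward; lengths in mm; the calibration is good to about 2 mm. A picture is of the moment at which its call begins: read the wrist's pose just before it.
- env.finish_job(): hands the job in, once; it reports no verdict.
Trained networks look in a picture, given as the dict that the camera call returned (one of the last four; its "shot" number tells which), for a name from the list of things; names that differ only in an ending like _2 or _b are one class to them, and where a whole thing is asked for, a point or a joint stands for the part that bears it (a point fixed in the world has none). Each returns a list of dicts, best first, with "confidence" (0 to 1); they miss things now and then, are a little off and sometimes report something else, mostly with a low value. They report only what shows in the picture. A call takes as long as a camera call. They do not tell look-alikes from the thing itself.
- cams.boxes_of(picture, query): "extent" ([left, top, right, bottom] in pixels, round what is visible of it).
The state is a dict: "time": time; "q": joint angles; "qvel": joint speeds; "joint_efforts": joint torques, N m; "tcp_pos": TCP position; "tool_rot": TCP orientation; "wrist_force": force on the tool from outside, world axes, zero at the start; "ft_torque": the same for the moment, N m; "width": opening from 0.0 (shut) to 1.0 (fully open).
Only numpy, scipy, OpenCV 4.12 (cv2) and the standard library are available. Lean on these libraries where they do the work, as an engineer would, in place of code of your own. Each camera call takes 0.05 s, during which the arm holds its last target.

## Working session

There is one attempt and no reset: what is moved stays moved. The work goes in short steps, Python scripts to look and compute and a shell command to move; the robot and the scene stay as the last step left them, time stands still between calls to the robot, and variables do not carry over. Pictures are saved under pics/ and viewed, and the job is handed in when it is done.

```bash
mkdir -p pics; ls; python3 - <<'E'
from rig import env,cams
import cv2,json
print(env.observe())
for n in ["scene","top"]:
    p=cams.get_image(n)
    cv2.imwrite(f"pics/{n}0.png",p["frame"][:,:,::-1]); print(n,p["K"],p["R"],p["t"],p["shot"])
    for q in ["tin","carton","box_floor","mirror","mirror_tab","lens","bluetin_mid","sprayer","padbox_mid","bushbox_mid","rodend_mid"]:
        try: print(q,[([int(v) for v in d["extent"]],round(d["confidence"],2)) for d in cams.boxes_of(p,q)])
        except Exception as e: print(q,e)
E
```

```text
pics
{'time': 0.0, 'q': array([-1.45427622e+00,  2.91309335e-01, -1.54126529e-01,  1.12669305e+00,
       -4.79230170e-06,  1.43151094e+00]), 'qvel': array([ 4.40707527e-04,  1.21532916e-04, -3.47502804e-04, -9.78970814e-05,
        1.17385683e-03,  1.95590103e-03]), 'joint_efforts': array([-1.32233963e-03, -5.37140572e+01,  3.31364071e+01,  1.58572930e-02,
       -4.93736989e-04,  2.03331261e-06]), 'tcp_pos': array([ 132.79616154, -507.47433924,  230.7171341 ]), 'tool_rot': array([-3.14027231e+00, -1.80264066e-04,  2.55805372e-01]), 'wrist_force': array([ 0.12189029, -0.16960529, -0.75170714]), 'ft_torque': array([ 0.06826853,  0.05791858, -0.04415854]), 'width': 1.0011935635521347}
scene [[523.81859806   0.         322.3210611 ]
 [  0.         523.81859806 246.12224074]
 [  0.           0.           1.        ]] [[ 4.56897324e-01  8.89519287e-01 -5.22444567e-04]
 [ 7.52333021e-01 -3.86745487e-01 -5.33313185e-01]
 [-4.74594417e-01  2.43276315e-01 -8.45917711e-01]] [-238.12881604 -362.65617786 1702.98888587] 1
tin [([287, 213, 305, 254], 0.97), ([188, 266, 212, 302], 0.59)]
carton [(
[... 758 characters left out ...]
52 ]] [ -24.0874137   560.28016899 1352.11331504] 2
tin [([314, 282, 336, 302], 0.76), ([439, 263, 469, 287], 0.59)]
carton [([391, 274, 422, 300], 0.87)]
box_floor [([180, 212, 276, 285], 0.84)]
mirror [([314, 279, 337, 302], 0.74)]
mirror_tab [([356, 211, 393, 240], 0.82), ([484, 239, 522, 271], 0.35)]
lens [([302, 134, 398, 258], 0.76), ([178, 215, 272, 283], 0.67)]
bluetin_mid [([109, 194, 146, 222], 0.82), ([164, 170, 194, 198], 0.16)]
sprayer [([486, 241, 522, 269], 0.72)]
padbox_mid [([209, 223, 243, 273], 0.64), ([180, 217, 274, 284], 0.59)]
bushbox_mid [([243, 246, 267, 267], 0.87), ([181, 215, 274, 286], 0.41), ([485, 243, 521, 269], 0.32)]
rodend_mid [([188, 230, 212, 250], 0.65)]
```

View pics/scene0.png

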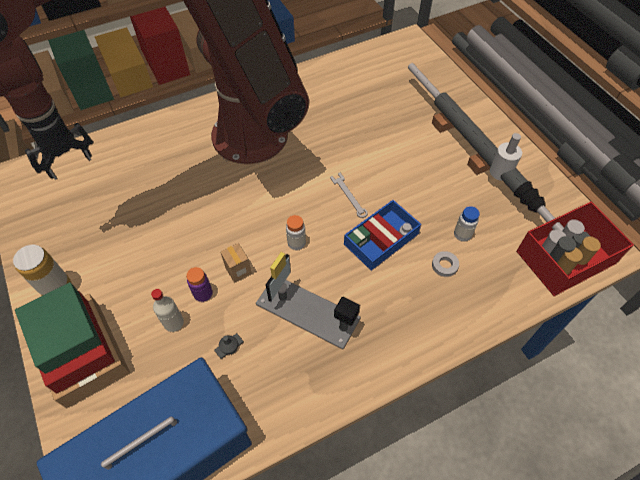

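View pics/top0.png

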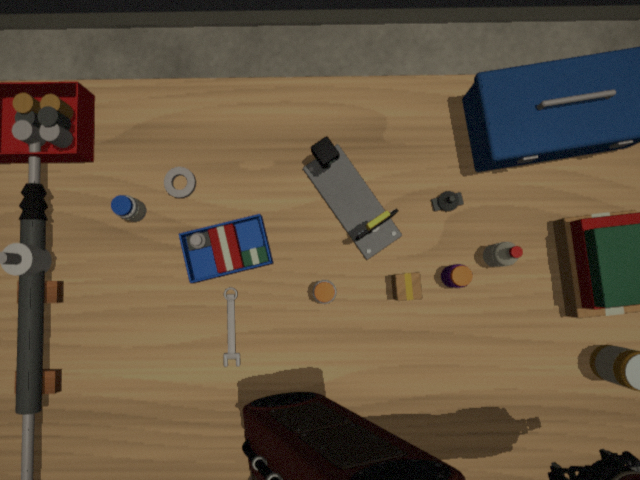

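The scene view shows the silver orange-capped tin at (296,232), which is the one I want. The look-alikes are the purple orange-capped tin at (199,285), the blue-capped tin at (467,222) and the brown-topped can at (35,265). The brown carton is at (235,262), the kit box at (382,235) and the mirror at (278,275). In the top view they are the tin (323,292), carton (407,286), box (226,248), mirror (377,225) and lens (325,150). Next: a close crop and position measurements.

```bash
cat > h.py <<'E'
import numpy as np,cv2
from rig import env,cams
def cloud(p):
    z=p["z_map"].astype(float);K=p["K"];v,u=np.mgrid[0:480,0:640]
    X=np.stack([(u-K[0,2])/K[0,0]*z,(v-K[1,2])/K[1,1]*z,z],-1)
    if "R" in p: W=(X-p["t"])@p["R"]
    else: W=X
    W[z<=0]=np.nan
    return W
def proj(p,X):
    c=np.atleast_2d(X)@p["R"].T+p["t"]; return c[:,:2]/c[:,2:]*[p["K"][0,0],p["K"][1,1]]+p["K"][:2,2]
def ray_at(p,uv,z):
    """world point on pixel ray at height z"""
    d=p["R"].T@np.array([(uv[0]-p["K"][0,2])/p["K"][0,0],(uv[1]-p["K"][1,2])/p["K"][1,1],1]);c=-p["R"].T@p["t"]
    return c+d*(z-c[2])/d[2]
E
python3 - <<'E'
from h import *
for n in ["top","scene"]:
    p=cams.get_image(n);W=cloud(p);hsv=cv2.cvtColor(p["frame"],cv2.COLOR_RGB2HSV)
    np.savez(f"{n}.npz",W=W,**{k:p[k] for k in["frame","z_map","K","R","t"]})
    c={"top":[(170,130,420,320)],"scene":[(180,180,500,360)]}[n][0]
    im=p["frame"][c[1]:c[3],c[0]:c[2],::-1];s=800/im.shape[1]
    cv2.imwrite(f"pics/{n}_crop.png",cv2.resize(im,None,fx=min(s,600/im.shape[0]),fy=min(s,600/im.shape[0]),interpolation=cv2.INTER_CUBIC))
    # objects above the table by blobs
    m=((W[...,2]>12)&(W[...,0]>150)&(W[...,0]<900)&(abs(W[...,1])<450)).astype(np.uint8)
    k,l,st,ce=cv2.connectedComponentsWithStats(m)
    for i in range(1,k):
        if st[i,4]>80:
            P=W[l==i]; zt=np.nanpercentile(P[:,2],97); T=P[P[:,2]>zt-6]
            print(n,st[i,:5],"ztop",zt.round(1),"topmean",np.median(T,0).round(1),"ext",(T.min(0)).round(0),T.max(0).round(0))
    t=W[(W[...,2]<12)&(abs(W[...,1])<300)&(W[...,0]>300)&(W[...,0]<600)];print("table z",np.median(t[:,2]))
E
```

```text
top [ 463   69   59  103 4862] ztop 170.0 topmean [ 815.6 -415.1  166.6] ext [ 710. -450.  164.] [ 900. -365.  176.]
top [ 303  137   98  123 3365] ztop 201.5 topmean [ 587.3 -153.1  202.3] ext [ 570. -175.  196.] [ 605. -131.  208.]
top [164 167  32  31 595] ztop 25.2 topmean [694.1 281.8  21.3] ext [662. 249.  19.] [732. 319.  28.]
top [433 191  31  21 383] ztop 61.4 topmean [ 646.  -329.4   60.5] ext [ 640. -338.   56.] [ 652. -323.   66.]
top [111 195  35  27 696] ztop 110.3 topmean [631.5 388.7 107.2] ext [612. 368. 104.] [655. 410. 113.]
top [ 179  214   94   70 2994] ztop 53.3 topmean [539.7 170.1  49.6] ext [468.  71.  47.] [618. 277.  59.]
top [483 242  40  25 754] ztop 172.3 topmean [ 521.7 -432.4  169.9] ext [ 511. -445.  166.] [ 534. -420.  178.]
top [441 264  32  24 591] ztop 110.1 topmean [ 476.1 -336.9  106.9] ext [ 456. -357.  104.] [ 496. -314.  112.]
top [391 272  31  29 768] ztop 90.0 topmean [ 452.9 -227.6   86.3] ext [ 425. -253.   84.] [ 483. -198.   92.]
top [313 280  24  24 459] ztop 111.0 topmean [445.8 -47.2 107.5] ext [423. -66. 105.] [465. -24. 115.]
top [
[... 913 characters left out ...]
4.]
scene [432 252  27  24 378] ztop 22.6 topmean [699.4 282.   18.7] ext [666. 250.  17.] [735. 320.  26.]
scene [187 267  25  34 607] ztop 107.0 topmean [ 478.5 -335.7  104.3] ext [ 457. -357.  101.] [ 501. -314.  111.]
scene [151 289  32  42 734] ztop 169.2 topmean [ 524.4 -431.9  167.8] ext [ 512. -444.  163.] [ 536. -420.  172.]
scene [332 297  28  36 613] ztop 138.2 topmean [743.9 -48.5 135. ] ext [714. -79. 132.] [773. -21. 141.]
scene [219 336  19  18 282] ztop 58.8 topmean [ 649.9 -328.8   57.5] ext [ 643. -335.   53.] [ 656. -323.   63.]
scene [ 178  358   74   99 3577] ztop 166.9 topmean [ 822.4 -414.7  163.6] ext [ 713. -450.  161.] [ 900. -366.  171.]
table z -1.8837062119390855
```

View pics/top_crop.png

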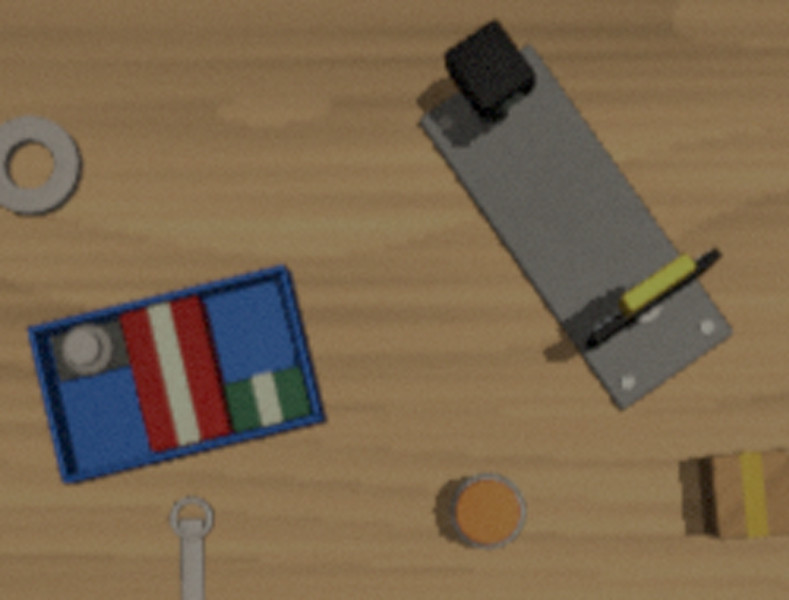

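View pics/scene_crop.png

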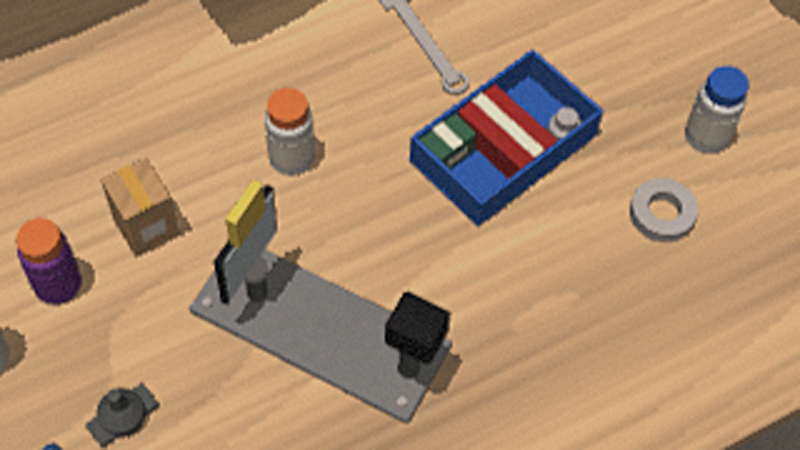

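```bash
python3 - <<'E'
from h import *
for n in ["top","scene"]:
    p=dict(np.load(n+".npz"));W=p["W"];hsv=cv2.cvtColor(p["frame"],cv2.COLOR_RGB2HSV)
    # box rim: blue pixels, z near 50
    near=(W[...,0]>430)&(W[...,0]<650)&(W[...,1]>40)&(W[...,1]<310)
    blue=(hsv[...,0]>100)&(hsv[...,0]<130)&(hsv[...,1]>120)
    off={"top":1,"scene":-2}[n]
    P=W[near&blue&(abs(W[...,2]-50-off)<6)][:,:2].astype(np.float32)
    r=cv2.minAreaRect(P);print(n,"box",len(P),r)
    near=(W[...,0]>415)&(W[...,0]<500)&(W[...,1]>-265)&(W[...,1]<-190)
    P=W[near&(abs(W[...,2]-85-off)<5)][:,:2].astype(np.float32)
    print("carton",len(P),cv2.minAreaRect(P))
    # orange cap
    near=(W[...,0]>415)&(W[...,0]<480)&(W[...,1]>-75)&(W[...,1]<-15)
    P=W[near&(abs(W[...,2]-106-off)<5)][:,:2].astype(np.float32)
    print("cap",len(P),cv2.minEnclosingCircle(P))
    m=(W[...,2]>60)&(W[...,0]>540)&(W[...,0]<640)&(W[...,1]<-90)&(W[...,1]>-210)
    yel=m&(hsv[...,0]>20)&(hsv[...,0]<35)&(hsv[...,1]>120)
    P=W[yel&(W[...,2]>195)][:,:2].astype(np.float32);r=cv2.minAreaRect(P);print("tab",len(P),r)
    P=W[m&~yel&(W[...,2]>135)&(W[...,2]<165)][:,:2].astype(np.float32);print("frame top",len(P),cv2.minAreaRect(P))
    m=(W[...,2]>120)&(W[...,0]>690)&(W[...,0]<800)&(W[...,1]<30)&(W[...,1]>-110)
    P=W[m][:,:2].astype(np.float32);print("lens body",len(P),cv2.minAreaRect(P))
    m=(abs(W[...,2]-12-off)<4)&(W[...,0]>500)&(W[...,0]<800)&(W[...,1]<30)&(W[...,1]>-240)&(hsv[...,1]<60)
    P=W[m][:,:2].astype(np.float32);print("plate",len(P),cv2.minAreaRect(P))
E
```

```text
top box 518 ((542.2046508789062, 174.07933044433594), (113.21160888671875, 187.43931579589844), 13.379977226257324)
carton 642 ((454.18939208984375, -226.3491973876953), (57.662689208984375, 54.43616485595703), 4.50616455078125)
cap 307 ((444.0125427246094, -45.709991455078125), 21.64626121520996)
tab 155 ((587.4730224609375, -153.672119140625), (11.764021873474121, 50.61006164550781), 34.56314468383789)
frame top 135 ((584.7843627929688, -155.1329803466797), (10.896904945373535, 99.38353729248047), 34.21147537231445)
lens body 522 ((739.4579467773438, -50.17359924316406), (51.230403900146484, 44.37431335449219), 35.22861862182617)
plate 3400 ((649.8007202148438, -111.02027130126953), (257.29541015625, 98.95111846923828), 34.19607162475586)
scene box 381 ((545.2105712890625, 175.95697021484375), (116.59785461425781, 190.6448516845703), 12.872917175292969)
carton 392 ((456.3839111328125, -224.94699096679688), (62.086395263671875, 54.026710510253906), 3.9367895126342773)
cap 171 ((446.3902282714844, -44.25858688354492), 22.685741424560547)
tab 101 ((589.50927734375, -151.9923095703125), (12.752402305603027, 49.294254302978516), 36.148834228515625)
frame top 115 ((589.536865234375, -154.0401611328125), (14.883330345153809, 100.90799713134766), 32.95307922363281)
lens body 409 ((743.099853515625, -49.39956283569336), (50.07874298095703, 45.48738098144531), 35.736610412597656)
plate 2386 ((651.661865234375, -110.67742156982422), (258.95111083984375, 101.16609191894531), 34.436588287353516)
```

In the crop, the chosen tin has a silver body and an orange cap, which matches the description. Both cameras agree on these positions:

| Thing | x, y (mm) | Angle |
|---|---|---|
| Tin | (445, -45) | – |
| Carton | (455, -226) | 4.3° |
| Box | (543.5, 175) | 13.2° |
| Mirror tab | (588.5, -153) | normal 34.3° |

Next I move above the tin.

```bash
python3 -m crank '[0.1,0.15,0.07,-0.026,1, 0.312,0.462,0.07,-0.026,1, 0.312,0.462,0.07,-0.026,1, 0.312,0.462,0.07,-0.026,1, 0.312,0.462,0.07,-0.026,1, 0.312,0.462,0.07,-0.026,1, 0.312,0.462,0.07,-0.026,1, 0.312,0.462,0.07,-0.026,1, 0.312,0.462,0.07,-0.026,1, 0.312,0.462,0.07,-0.026,1]' 40
python3 - <<'E'
from h import *
o=env.observe();p=cams.get_image("wrist")
print(o["time"],o["tcp_pos"],o["tool_rot"],p["K"],p["T_tool_cam"])
cv2.imwrite("pics/w1.png",p["frame"][:,:,::-1])
for q in ["tin","carton"]: print(q,[([int(v) for v in d["extent"]],round(d["confidence"],2)) for d in cams.boxes_of(p,q)])
E
```

```text
time: 2.55
tcp_pos: [446.5, -42.5, 301.5]
tool_rot: [-3.141, -0.001, 0.236]
wrist_force: [0.6, -1.2, -0.2]
width: 1.005
2.55 [446.49332016 -42.51460349 301.51173376] [-3.14134113e+00 -1.05500096e-03  2.35898392e-01] [[349.74691489   0.         317.1022816 ]
 [  0.         349.74691489 242.95071555]
 [  0.           0.           1.        ]] [[ 1.08560524e-03 -9.60373653e-01 -2.78713596e-01  7.09419390e+01]
 [ 9.99999410e-01  1.03187849e-03  3.39472807e-04 -2.55749724e-01]
 [-3.84221761e-05 -2.78713800e-01  9.60374206e-01 -1.42016018e+02]
 [ 0.00000000e+00  0.00000000e+00  0.00000000e+00  1.00000000e+00]]
tin [([523, 212, 629, 274], 0.85), ([432, 199, 518, 273], 0.66), ([297, 182, 349, 238], 0.58)]
carton []
```

View pics/w1.png

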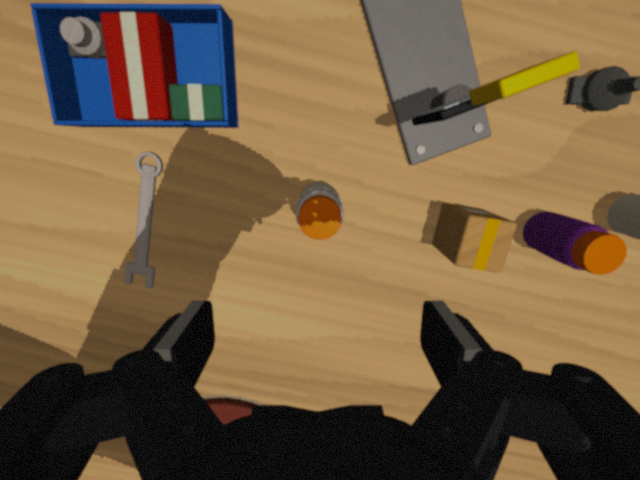

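The wrist view shows the target tin at (320,215) between the fingers, the carton at (480,240), the purple look-alike at (585,245) and the kit box at (135,65). Cross-measuring in world coordinates:

```bash
cat >> h.py <<'E'
from scipy.spatial.transform import Rotation as Ro
def wrist():
    o=env.observe();p=cams.get_image("wrist");X=cloud(p).reshape(-1,3)
    T=p["T_tool_cam"];X=X@T[:3,:3].T+T[:3,3]
    W=X@Ro.from_euler("xyz",o["tool_rot"]).as_matrix().T+o["tcp_pos"]
    return o,p,W.reshape(480,640,3),cv2.cvtColor(p["frame"],cv2.COLOR_RGB2HSV)
def rect(P): return cv2.minAreaRect(np.nan_to_num(P[:,:2]).astype(np.float32))
def reg(W,x0,x1,y0,y1,z0,z1): return (W[...,0]>x0)&(W[...,0]<x1)&(W[...,1]>y0)&(W[...,1]<y1)&(W[...,2]>z0)&(W[...,2]<z1)
E
python3 - <<'E'
from h import *
o,p,W,h=wrist()
m=reg(W,410,480,-80,-10,100,112);print("cap",m.sum(),cv2.minEnclosingCircle(W[m][:,:2].astype(np.float32)),np.median(W[m],0))
m=reg(W,410,500,-270,-190,79,92);print("carton",m.sum(),rect(W[m]),np.median(W[m],0))
blue=(h[...,0]>100)&(h[...,0]<130)&(h[...,1]>120)
m=reg(W,430,650,40,310,45,56)&blue;print("box",m.sum(),rect(W[m]),np.median(W[m][:,2]))
yel=(h[...,0]>20)&(h[...,0]<35)&(h[...,1]>120)
m=reg(W,540,640,-210,-90,195,212)&yel;print("tab",m.sum(),rect(W[m]))
m=reg(W,400,500,-10,60,-10,10);print("table",np.median(W[m][:,2]))
E
```

```text
cap 1502 ((445.87847900390625, -45.02177047729492), 21.77987289428711) [446.50032158 -44.78743816 105.2185956 ]
carton 2670 ((455.5845031738281, -225.20089721679688), (58.256103515625, 54.18235397338867), 4.274724960327148) [ 456.97135801 -224.07436422   84.25168642]
box 3230 ((543.3703002929688, 174.8513946533203), (112.61442565917969, 187.97744750976562), 13.279716491699219) 48.74141890849096
tab 1666 ((588.50390625, -152.60916137695312), (11.780885696411133, 50.78614807128906), 34.105533599853516)
table -0.7393236770470253
```

```bash
python3 -m crank '[0,0,-0.06,0,1, 0,0,-0.12,0,1, 0,0,-0.16,0,1, 0,0,-0.16,0,1, 0,0,-0.16,0,1]'; python3 - <<'E'
from h import *
o,p,W,h=wrist()
print(o["tcp_pos"],o["tool_rot"]);cv2.imwrite("pics/w2.png",p["frame"][:,:,::-1])
m=reg(W,410,480,-80,-10,100,112);print("cap",m.sum(),cv2.minEnclosingCircle(W[m][:,:2].astype(np.float32)),np.median(W[m],0))
E
```

```text
time: 3.38
tcp_pos: [445.5, -47.0, 142.8]
tool_rot: [3.141, -0.001, 0.228]
wrist_force: [-0.5, -0.4, 1.0]
width: 1.001
[445.52341728 -46.96021754 142.83822617] [ 3.14072103e+00 -1.49118954e-03  2.28205738e-01]
cap 4621 ((445.5882873535156, -44.76653289794922), 21.994482040405273) [447.0720224  -44.53999237 105.27137488]
```

View pics/w2.png

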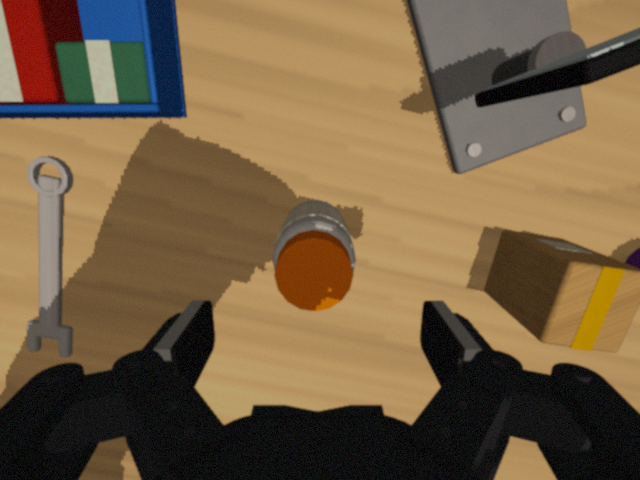

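```bash
python3 -m crank '[0,0.002,-0.04,0,1, 0,0.002,-0.07,0,1, 0,0.002,-0.098,0,1, 0,0.002,-0.098,0,1, 0,0.002,-0.098,0,-0.2, 0,0.002,-0.098,0,-1, 0,0.002,-0.098,0,-1, 0,0.002,-0.098,0,-1, 0,0.002,-0.098,0,-1, 0,0.002,-0.098,0,-1]' 45
python3 - <<'E'
from h import *
o,p,W,h=wrist()
print(o["tcp_pos"],o["tool_rot"],o["width"],o["wrist_force"]);cv2.imwrite("pics/w3.png",p["frame"][:,:,::-1])
m=reg(W,410,480,-80,-10,100,112);print("cap",m.sum(),cv2.minEnclosingCircle(W[m][:,:2].astype(np.float32)),np.median(W[m],0))
E
```

```text
time: 4.68
tcp_pos: [446.2, -44.4, 45.0]
tool_rot: [3.14, -0.003, 0.23]
wrist_force: [-0.5, 0.2, 10.2]
width: 0.599
[446.2347312  -44.38040809  44.9983239 ] [ 3.13997053e+00 -2.68572346e-03  2.29730564e-01] 0.5985980465437811 [-0.54174085  0.18394319 10.23069577]
cap 10338 ((455.79339599609375, -44.961212158203125), 35.28691101074219) [456.51787873 -41.8888267  105.21395298]
```

View pics/w3.png

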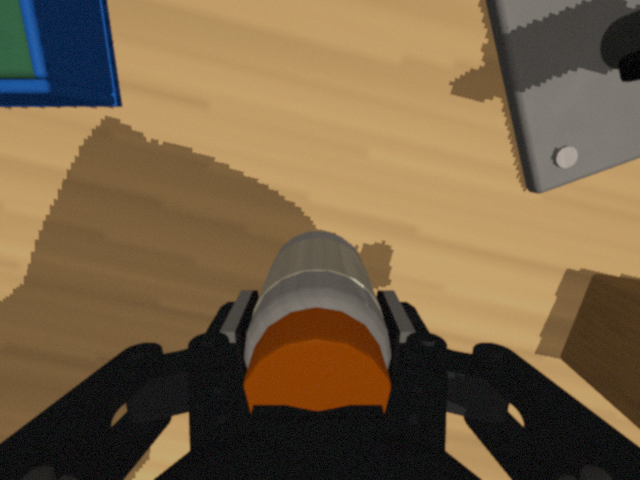

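Gripped at about 51 mm opening. Lift, then move over the box.

```bash
python3 -m crank '[0,0,0.03,0,-1, 0,0,0.08,0,-1, 0,0,0.125,0,-1, 0.03,0.04,0.125,0,-1, 0.06,0.08,0.125,0,-1, 0.09,0.115,0.125,0,-1, 0.12,0.150,0.125,0,-1, 0.13,0.1665,0.125,0,-1, 0.13,0.1665,0.125,0,-1, 0.13,0.1665,0.125,0,-1]'
python3 - <<'E'
from h import *
o,p,W,h=wrist()
print(o["tcp_pos"],o["tool_rot"],o["width"],o["wrist_force"]);cv2.imwrite("pics/w4.png",p["frame"][:,:,::-1])
t=cams.get_image("top");V=cloud(t);cv2.imwrite("pics/t4.png",cv2.resize(t["frame"][180:310,150:350,::-1],None,fx=4,fy=4))
d=np.load("top.npz");c=np.array([543.4,174.9]);a=np.deg2rad(13.25);B=np.array([[np.cos(a),np.sin(a)],[-np.sin(a),np.cos(a)]])
for n,X,f in [("top",d["W"],d["frame"]),("wrist",W,p["frame"])]:
    hh=cv2.cvtColor(f,cv2.COLOR_RGB2HSV);L=(X[...,:2]-c)@B.T
    for nm,lo,hi in [("red",0,6),("red2",172,180),("green",45,85)]:
        m=reg(X,430,650,40,310,36,56)&(hh[...,0]>=lo)&(hh[...,0]<=hi)&(hh[...,1]>110)&(abs(L[...,0])<54)&(abs(L[...,1])<92)
        if m.sum()>20: print(n,nm,m.sum(),np.percentile(L[m],[2,98],axis=0).round(1).tolist())
    m=reg(X,430,650,40,310,25,56)&(hh[...,1]<60)&(L[...,0]>0)&(L[...,1]>30)&(L[...,0]<50)&(L[...,1]<87)
    if m.sum()>20:print(n,"rod",m.sum(),np.percentile(L[m],[2,98],axis=0).round(1).tolist())
E
```

```text
time: 5.98
tcp_pos: [574.3, 122.0, 168.5]
tool_rot: [3.141, 0.001, 0.23]
wrist_force: [-0.2, -0.9, -2.5]
width: 0.598
[574.25001412 122.04749501 168.51463014] [3.14133452e+00 5.18907626e-04 2.29650914e-01] 0.5977556033622852 [-0.20213909 -0.92967026 -2.52504888]
top red 772 [[-47.2, -28.7], [46.3, 26.4]]
top red2 57 [[-50.9, -29.3], [50.7, 28.2]]
top green 33 [[-49.8, -86.1], [-18.8, -33.5]]
top rod 191 [[16.7, 43.5], [48.5, 74.9]]
wrist red 4664 [[-37.0, -27.9], [49.7, 27.1]]
wrist red2 342 [[-42.2, -28.6], [50.9, 28.3]]
wrist rod 1489 [[19.0, 43.4], [48.2, 70.9]]
```

View pics/w4.png

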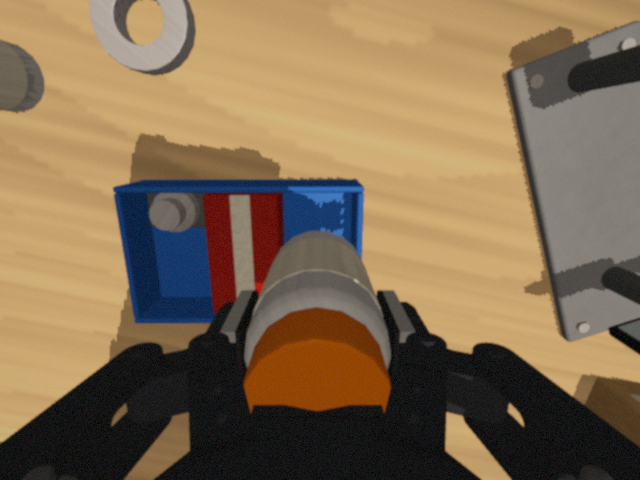

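View pics/t4.png

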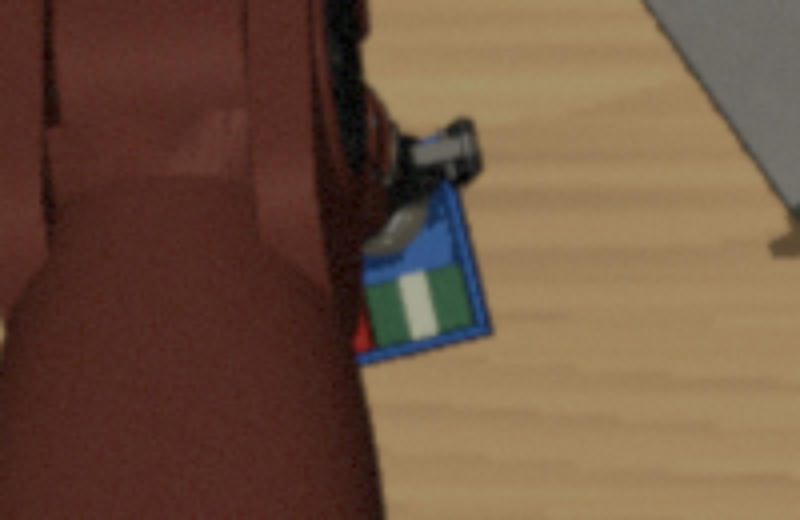

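```bash
python3 -m crank '[0,0,-0.03,0,-1, 0,0,-0.055,0,-1, 0,0,-0.055,0,-1, 0,0,-0.055,0,-1]'
python3 - <<'E'
from h import *
o,p,W,h=wrist()
print(o["tcp_pos"],o["tool_rot"],o["width"],o["wrist_force"]);cv2.imwrite("pics/w5.png",p["frame"][:,:,::-1])
E
```

```text
time: 6.58
tcp_pos: [575.3, 122.2, 114.5]
tool_rot: [3.141, -0.001, 0.229]
wrist_force: [0.3, -0.0, -3.6]
width: 0.599
[575.32816672 122.2398999  114.45243364] [ 3.14140166e+00 -1.18345808e-03  2.29234131e-01] 0.599024392512854 [ 3.01240303e-01 -2.62040905e-04 -3.56791672e+00]
```

View pics/w5.png

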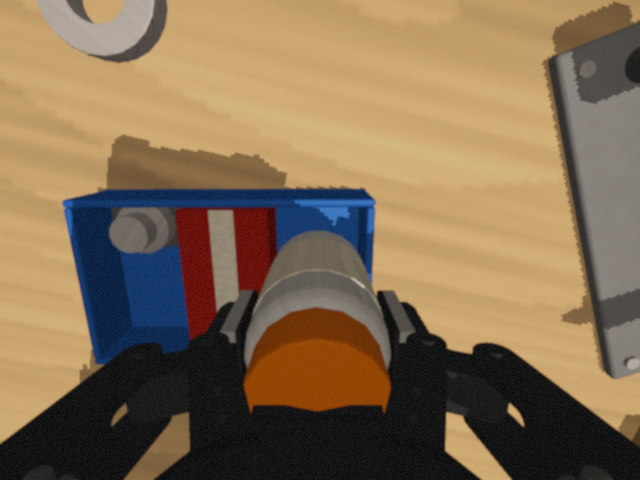

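Aligned. Lower into gap A.

```bash
python3 -m crank '[0,0,-0.02,0,-1, 0,0,-0.04,0,-1, 0,0,-0.055,0,-1, 0,0,-0.061,0,-1, 0,0,-0.061,0,-1]'
```

```text
time: 7.25
tcp_pos: [574.9, 122.6, 52.5]
tool_rot: [-3.142, -0.0, 0.23]
wrist_force: [-0.3, 0.3, -2.3]
width: 0.598
```

```bash
python3 -m crank '[0,0,-0.0015,0,-1, 0,0,-0.003,0,-1, 0,0,-0.003,0,-1]'
```

```text
time: 7.62
tcp_pos: [575.4, 122.6, 50.1]
tool_rot: [3.141, -0.001, 0.23]
wrist_force: [-1.2, -0.6, 4.0]
width: 0.596
```

It touches the floor (wrist force went from -3.5 to +4 N). Release, then rise.

```bash
python3 -m crank '[0,0,0,0,0.35, 0,0,0,0,0.6, 0,0,0,0,0.6, 0,0,0.03,0,0.6, 0,0,0.08,0,0.6, 0,0,0.14,0,1, 0,0,0.19,0,1, 0,0,0.19,0,1]'
python3 - <<'E'
from h import *
o,p,W,h=wrist()
print(o["tcp_pos"],o["tool_rot"],o["width"],o["wrist_force"]);cv2.imwrite("pics/w6.png",p["frame"][:,:,::-1])
m=reg(W,530,620,80,160,100,125)&(h[...,0]<20)&(h[...,1]>150);print("cap",m.sum(),cv2.minEnclosingCircle(W[m][:,:2].astype(np.float32)),np.median(W[m],0))
E
```

```text
time: 8.62
tcp_pos: [577.1, 122.8, 243.5]
tool_rot: [3.141, -0.007, 0.23]
wrist_force: [-0.1, -0.0, -1.6]
width: 1.002
[577.11527658 122.82205951 243.51360846] [ 3.14053548 -0.0073623   0.22983956] 1.0017519394351158 [-0.09244421 -0.04213948 -1.59478543]
cap 2156 ((574.869384765625, 122.19952392578125), 22.010013580322266) [576.01407228 122.70671465 110.22025845]
```

View pics/w6.png

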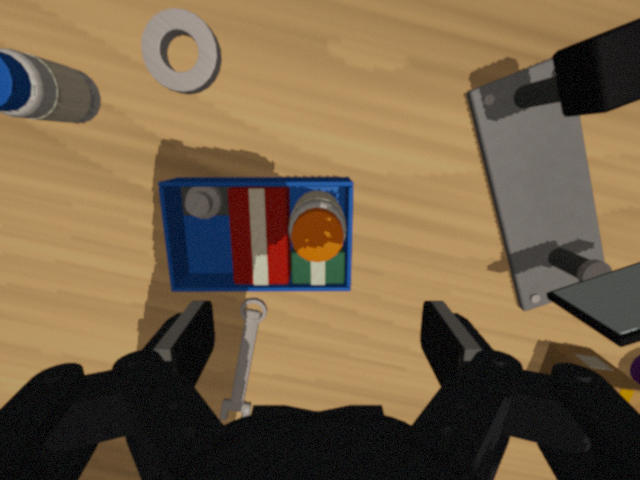

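Tin stands on the floor: cap top reads 110 mm, centre (575, 122). In the wrist view the cap is at (318,232), with the red carton, green carton and rod end undisturbed. Now the carton.

```bash
python3 -m crank '[-0.02,-0.05,0.02,-0.1,1, -0.04,-0.11,0.02,-0.155,1, -0.06,-0.17,0.02,-0.155,1, -0.08,-0.23,0.02,-0.155,1, -0.1,-0.29,0.02,-0.155,1, -0.1205,-0.348,0.0,-0.155,1, -0.1205,-0.348,-0.06,-0.155,1, -0.1205,-0.348,-0.1,-0.155,1, -0.1205,-0.348,-0.1,-0.155,1, -0.1205,-0.348,-0.1,-0.155,1]'
python3 - <<'E'
from h import *
o,p,W,h=wrist()
print(o["tcp_pos"],o["tool_rot"],o["width"],o["wrist_force"]);cv2.imwrite("pics/w7.png",p["frame"][:,:,::-1])
m=reg(W,410,500,-270,-190,79,92);print("carton",m.sum(),rect(W[m]),np.median(W[m],0))
E
```

```text
time: 9.93
tcp_pos: [454.7, -225.5, 140.1]
tool_rot: [3.141, -0.0, 0.075]
wrist_force: [-0.3, 0.3, -0.4]
width: 0.996
[ 454.73918149 -225.46949758  140.11197959] [ 3.14133512e+00 -3.25626360e-04  7.51384705e-02] 0.9958190848210807 [-0.31785679  0.32367737 -0.37139223]
carton 8102 ((455.6482849121094, -226.04881286621094), (58.12298583984375, 54.17981719970703), 4.079084873199463) [ 457.92773426 -225.92335496   84.3315267 ]
```

View pics/w7.png

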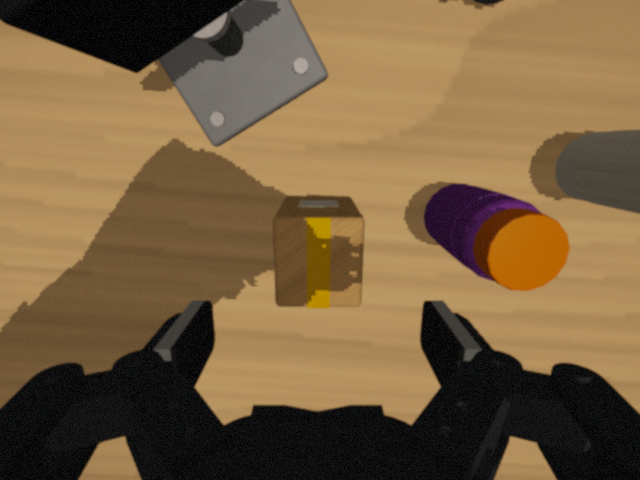

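```bash
python3 -m crank '[0.001,-0.0005,-0.04,0,1, 0.001,-0.0005,-0.07,0,1, 0.001,-0.0005,-0.094,0,1, 0.001,-0.0005,-0.094,0,1, 0.001,-0.0005,-0.094,0,-0.2, 0.001,-0.0005,-0.094,0,-1, 0.001,-0.0005,-0.094,0,-1, 0.001,-0.0005,-0.094,0,-1, 0.001,-0.0005,-0.094,0,-1, 0.001,-0.0005,-0.094,0,-1]' 40
python3 - <<'E'
from h import *
o,p,W,h=wrist()
print(o["tcp_pos"],o["tool_rot"],o["width"],o["wrist_force"]);cv2.imwrite("pics/w8.png",p["frame"][:,:,::-1])
E
```

```text
time: 11.22
tcp_pos: [456.4, -226.5, 46.9]
tool_rot: [3.14, -0.002, 0.075]
wrist_force: [0.2, 0.4, 6.1]
width: 0.63
[ 456.41007815 -226.50553976   46.88981042] [ 3.13995066e+00 -2.21543027e-03  7.49870796e-02] 0.6301588859192726 [0.15726439 0.41502223 6.09678092]
```

View pics/w8.png

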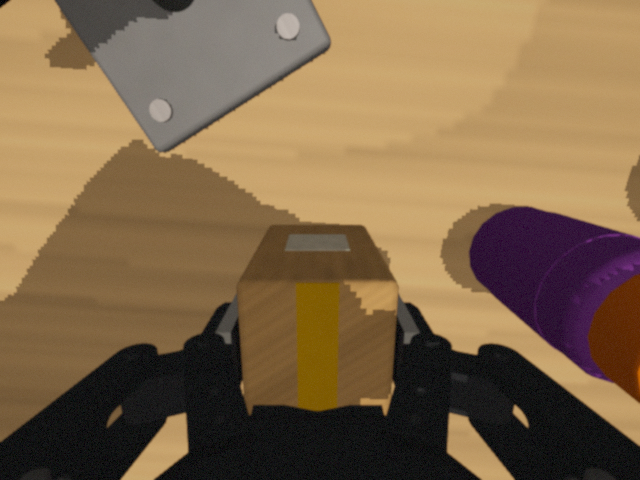

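```bash
python3 -m crank '[0,0,0.03,0,-1, 0,0,0.08,0,-1, 0,0,0.13,0,-1, 0,0.03,0.15,0,-1, 0.01,0.08,0.15,0.03,-1, 0.02,0.13,0.15,0.06,-1, 0.02,0.18,0.15,0.09,-1, 0.03,0.23,0.15,0.12,-1, 0.03,0.28,0.15,0.156,-1, 0.04,0.32,0.15,0.156,-1]'
python3 -m crank '[0.005,0.05,0,0,-1, 0.011,0.1,0,0,-1, 0.0155,0.125,0,0,-1, 0.0157,0.1343,0,0,-1, 0.0157,0.1343,-0.05,0,-1, 0.0157,0.1343,-0.08,0,-1, 0.0157,0.1343,-0.08,0,-1, 0.0157,0.1343,-0.08,0,-1]'
python3 - <<'E'
from h import *
o,p,W,h=wrist()
print(o["tcp_pos"],o["tool_rot"],o["width"],o["wrist_force"]);cv2.imwrite("pics/w9.png",p["frame"][:,:,::-1])
blue=(h[...,0]>100)&(h[...,0]<130)&(h[...,1]>120)
t=cams.get_image("scene");cv2.imwrite("pics/s9.png",cv2.resize(t["frame"][170:300,320:490,::-1],None,fx=4,fy=4))
E
```

```text
time: 12.52
tcp_pos: [494.8, 96.0, 196.1]
tool_rot: [3.142, -0.0, 0.232]
wrist_force: [0.9, -0.6, -3.2]
width: 0.628
time: 13.52
tcp_pos: [515.8, 212.9, 116.7]
tool_rot: [-3.128, -0.001, 0.253]
wrist_force: [-0.0, -0.3, -3.0]
width: 0.624
[515.82163948 212.85622621 116.72656157] [-3.12836265e+00 -1.41590682e-03  2.53462316e-01] 0.6236644623925681 [-0.04111052 -0.25497313 -3.00620658]
```

View pics/w9.png

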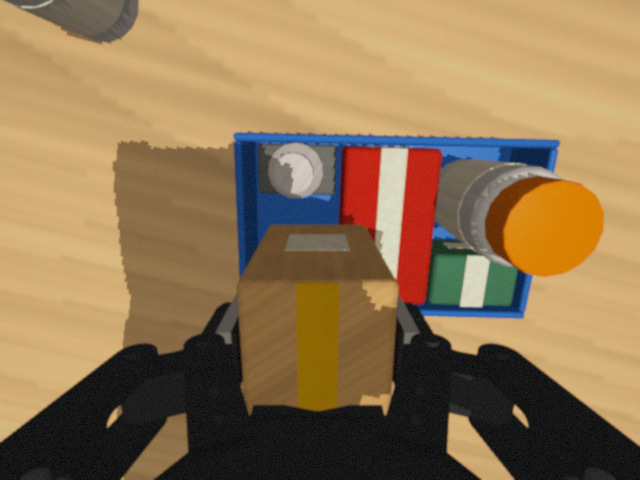

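View pics/s9.png

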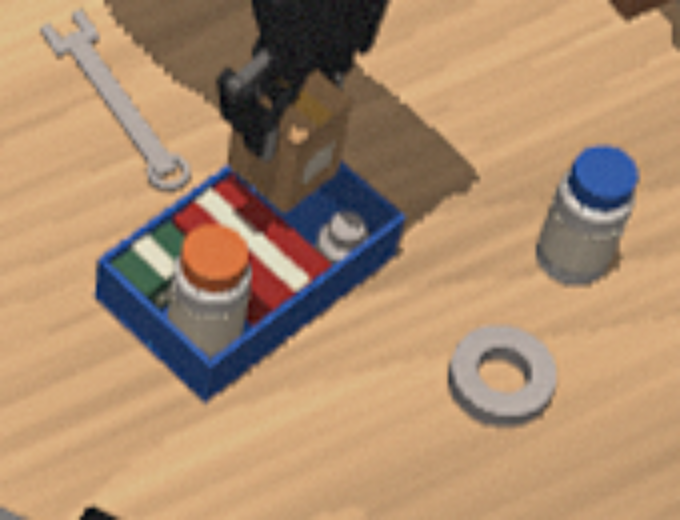

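The arm stopped short of the pose, at y 213 instead of 228 with a slight tilt. Checking the joints.

```bash
python3 - <<'E'
from h import *
o=env.observe();print(o["q"].round(3),o["qvel"].round(3),o["joint_efforts"].round(1),o["tcp_pos"],o["tool_rot"])
E
python3 -m crank '[0,0,0,0,-1, 0,0,0,0,-1]'
python3 - <<'E'
from h import *
o=env.observe();print(o["q"].round(3),o["qvel"].round(3),o["joint_efforts"].round(1))
E
```

```text
[ 0.253  0.439 -0.251  0.879  0.013  3.141] [ 0.006  0.001 -0.005 -0.005 -0.     0.001] [ -0.1 -61.4  30.5   0.    0.1   0. ] [516.14539713 213.29587802 117.01774418] [-3.12831322e+00 -2.54960054e-03  2.54135021e-01]
time: 13.88
tcp_pos: [515.3, 213.5, 115.9]
tool_rot: [-3.128, -0.001, 0.255]
wrist_force: [0.5, 0.1, -3.3]
width: 0.63
[ 0.254  0.44  -0.252  0.878  0.013  3.141] [ 0.002  0.005 -0.004 -0.    -0.001  0.001] [ -0.1 -62.2  30.9   0.    0.1   0. ]
```

Joint 6 is at its +3.14 limit. The carton may go in either way round, so I raise it and turn it half a turn counter-clockwise, which unwinds the joint.

```bash
python3 -m crank '[0,0,0.05,0,-1, 0,0,0.09,0.1,-1, 0,0,0.09,0.25,-1, 0,0,0.09,0.43,-1, 0,0,0.09,0.61,-1, 0,0,0.09,0.79,-1, 0,0,0.09,0.97,-1, 0,0,0.09,1.15,-1, 0,0,0.09,1.33,-1, 0,0,0.09,1.5,-1]'
python3 -m crank '[0,0,0,0.15,-1, 0,0,0,0.33,-1, 0,0,0,0.51,-1, 0,0,0,0.69,-1, 0,0,0,0.87,-1, 0,0,0,1.05,-1, 0,0,0,1.23,-1, 0,0,0,1.41,-1, 0,0,0,1.6,-1, 0,0,0,1.6,-1]'
python3 - <<'E'
from h import *
o=env.observe();print(o["q"].round(3),o["tcp_pos"],o["tool_rot"])
E
```

```text
time: 15.12
tcp_pos: [514.9, 213.5, 205.5]
tool_rot: [-3.128, 0.0, 1.761]
wrist_force: [-0.5, -0.5, -3.6]
width: 0.626
time: 16.38
tcp_pos: [514.8, 213.5, 205.4]
tool_rot: [-3.128, 0.0, -2.929]
wrist_force: [0.2, 0.3, -3.3]
width: 0.625
[ 0.27   0.369 -0.111  1.092 -0.013  0.057] [514.83201043 213.47804409 205.4492183 ] [-3.12827199e+00  2.36690186e-04 -2.92924443e+00]
```

```bash
python3 -m crank '[-0.0041,0.0149,0,0.019,-1, -0.0041,0.0149,-0.04,0.019,-1, -0.0041,0.0149,-0.08,0.019,-1, -0.0041,0.0149,-0.08,0.019,-1, -0.0041,0.0149,-0.08,0.019,-1, -0.0041,0.0149,-0.08,0.019,-1]'
python3 - <<'E'
from h import *
o,p,W,h=wrist()
print(o["q"].round(3),o["tcp_pos"],o["tool_rot"],o["width"],o["wrist_force"]);cv2.imwrite("pics/w10.png",p["frame"][:,:,::-1])
np.savez("w10.npz",W=W,frame=p["frame"])
t=cams.get_image("top");cv2.imwrite("pics/t10.png",cv2.resize(t["frame"][180:310,150:350,::-1],None,fx=4,fy=4))
E
```

```text
time: 17.12
tcp_pos: [512.0, 228.8, 127.1]
tool_rot: [-3.128, 0.003, -2.91]
wrist_force: [0.7, -0.2, -4.3]
width: 0.631
[ 0.298  0.435 -0.227  0.907 -0.013  0.066] [512.02127727 228.83801851 127.12704565] [-3.12847438e+00  3.08844891e-03 -2.90978178e+00] 0.6305503156276366 [ 0.70462824 -0.2080057  -4.295831  ]
```

View pics/w10.png

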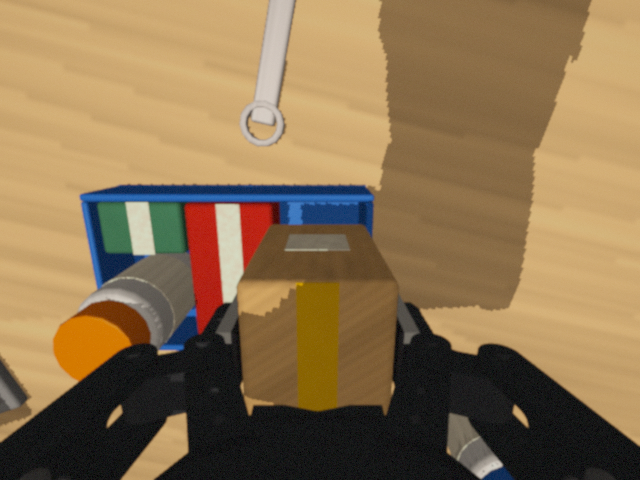

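View pics/t10.png

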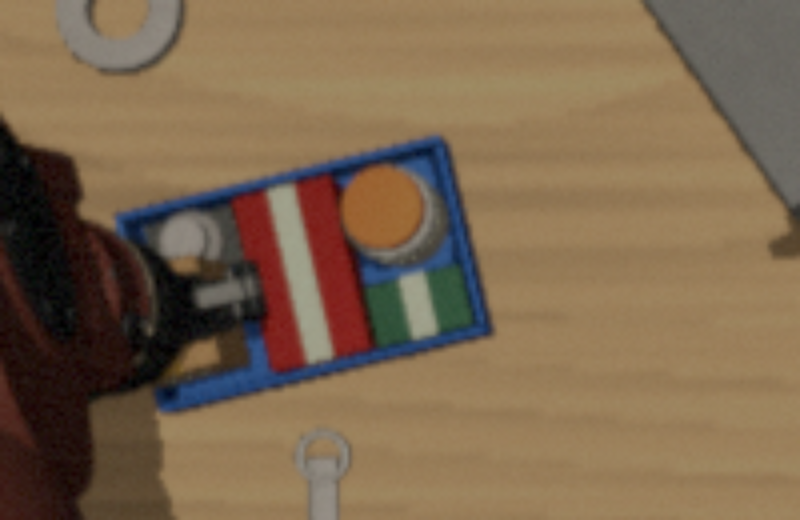

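```bash
python3 - <<'E'
from h import *
d=np.load("w10.npz");W=d["W"];f=d["frame"]
c=np.array([543.4,174.9]);a=np.deg2rad(13.25);B=np.array([[np.cos(a),np.sin(a)],[-np.sin(a),np.cos(a)]])
L=(W[...,:2]-c)@B.T
for r in [228,235,245,255,265,275]:
    row=W[r,240:400];ok=[i for i in range(240,400) if W[r,i,2]>65]
    if ok: s=L[r,ok];z=W[r,ok,2];print(r,ok[0],ok[-1],"y",s[[0,-1],1].round(1),"x",np.median(s[:,0]).round(1),"z",np.median(z).round(1), "slope",np.polyfit(s[3:-3,1],s[3:-3,0],1)[0].round(4))
m=reg(W,470,560,180,280,155,180)&(np.arange(640)>240)[None]&(np.arange(640)<400)[None]&(np.arange(480)>285)[:,None]&(np.arange(480)<400)[:,None]
print("top pts",m.sum(),np.median(W[m][:,2]),"Lx",np.percentile(L[m][:,0],[1,99]),"Ly",np.percentile(L[m][:,1],[1,99]))
h=cv2.cvtColor(f,cv2.COLOR_RGB2HSV)
blue=(h[...,0]>100)&(h[...,0]<130)&(h[...,1]>120)
m=reg(W,430,650,40,310,45,56)&blue;print("rim L",np.percentile(L[m],[0.5,99.5],axis=0).round(1))
red=((h[...,0]<6)|(h[...,0]>172))&(h[...,1]>120)
m=reg(W,430,650,40,310,42,52)&red;print("red L",np.percentile(L[m],[1,99],axis=0).round(1))
E
```

```text
228 268 366 y [33.6 85.4] x -45.5 z 92.5 slope -0.0015
235 264 370 y [33.7 85.6] x -45.7 z 107.2 slope -0.0016
245 259 376 y [34.4 85.8] x -45.8 z 124.2 slope -0.0005
255 253 382 y [34.3 86.2] x -45.7 z 137.6 slope 0.0006
265 248 387 y [34.7 86.1] x -45.7 z 149.3 slope 0.0006
275 242 393 y [34.7 86.3] x -45.8 z 159.2 slope -0.0007
top pts 17792 164.57214941238496 Lx [-43.72414727  -0.78184288] Ly [34.94807012 87.48355102]
rim L [[-57.2 -91.7]
 [ 54.9  93.7]]
red L [[-49.9 -26.8]
 [ 37.2  28.9]]
```

Measured in the box frame, the carton is aligned to under 0.1°, with its centre at x -16.7 and y 59.4, against the gap centre at (-19, 59). Correct by about 2.3 mm and lower.

```bash
python3 -m crank '[-0.0022,-0.0008,-0.015,0,-1, -0.0022,-0.0008,-0.025,0,-1, -0.0022,-0.0008,-0.025,0,-1, -0.0022,-0.0008,-0.025,0,-1]'
python3 - <<'E'
from h import *
o,p,W,h=wrist();f=p["frame"]
print(o["tcp_pos"],o["wrist_force"]);cv2.imwrite("pics/w11.png",f[:,:,::-1])
c=np.array([543.4,174.9]);a=np.deg2rad(13.25);B=np.array([[np.cos(a),np.sin(a)],[-np.sin(a),np.cos(a)]])
L=(W[...,:2]-c)@B.T
for r in [226,235,255,275]:
    ok=[i for i in range(230,410) if W[r,i,2]>56 and abs(L[r,i,0]+47)<6]
    if ok: s=L[r,ok];z=W[r,ok,2];print(r,ok[0],ok[-1],"y",s[[0,-1],1].round(1),"x",np.median(s[:,0]).round(1),"z",np.median(z).round(1))
blue=(h[...,0]>100)&(h[...,0]<130)&(h[...,1]>120)
m=reg(W,430,650,40,310,45,56)&blue;print("rim L",np.percentile(L[m],[0.5,99.5],axis=0).round(1))
E
```

```text
time: 17.73
tcp_pos: [508.7, 227.5, 100.3]
tool_rot: [-3.128, 0.0, -2.909]
wrist_force: [0.8, -0.1, -3.7]
width: 0.623
[508.68175448 227.47846127 100.25432394] [ 0.76897403 -0.11905877 -3.72701483]
226 270 365 y [33.5 84.8] x -49.2 z 61.3
235 264 370 y [33.1 84.9] x -49.4 z 80.7
255 253 382 y [33.7 85.7] x -49.2 z 110.8
275 242 393 y [34.1 85.8] x -49.3 z 132.4
rim L [[-57.2 -91.8]
 [  4.9  93.6]]
```

View pics/w11.png

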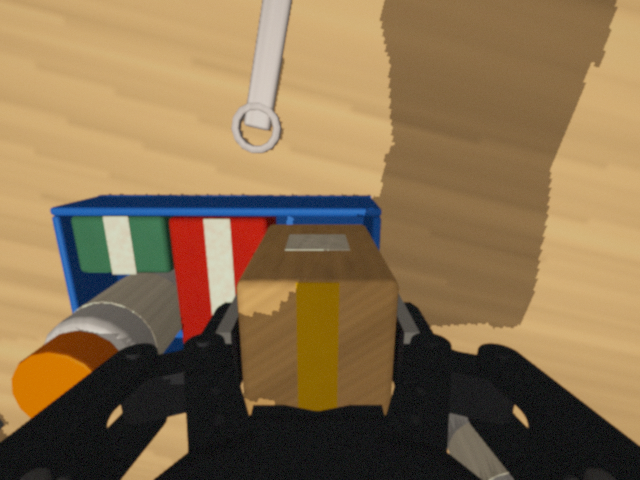

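Face at x -49.3, so the centre is at -20.3 (1.3 mm off the gap centre). Adjust by 1 mm and lower.

```bash
python3 -m crank '[0.001,0.0003,-0.01,0,-1, 0.001,0.0003,-0.02,0,-1, 0.001,0.0003,-0.03,0,-1, 0.001,0.0003,-0.04,0,-1, 0.001,0.0003,-0.044,0,-1, 0.001,0.0003,-0.044,0,-1]'
```

```text
time: 18.52
tcp_pos: [509.4, 227.7, 56.0]
tool_rot: [-3.128, -0.0, -2.909]
wrist_force: [0.3, -0.0, -2.4]
width: 0.624
```

```bash
python3 -m crank '[0,0,-0.002,0,-1, 0,0,-0.004,0,-1, 0,0,-0.004,0,-1]'
```

```text
time: 18.9
tcp_pos: [509.8, 227.8, 52.4]
tool_rot: [-3.128, 0.0, -2.909]
wrist_force: [-0.1, 0.4, -4.5]
width: 0.628
```

```bash
python3 -m crank '[0,0,-0.001,0,-1, 0,0,-0.001,0,-1, 0,0,-0.001,0,-1]'
```

```text
time: 19.27
tcp_pos: [509.9, 227.8, 52.3]
tool_rot: [-3.128, 0.001, -2.909]
wrist_force: [-2.9, -2.2, 7.1]
width: 0.626
```

Contact (+7 N). Release and rise.

```bash
python3 -m crank '[0,0,0,0,0.4, 0,0,0,0,0.7, 0,0,0,0,0.7, 0,0,0.03,0,0.7, 0,0,0.08,0,0.7, 0,0,0.14,0,0.7, 0,0,0.19,0,0.7, 0,0,0.19,0,0.7]'
python3 - <<'E'
from h import *
o,p,W,h=wrist()
print(o["q"].round(3),o["tcp_pos"],o["tool_rot"],o["width"],o["wrist_force"]);cv2.imwrite("pics/w12.png",p["frame"][:,:,::-1])
c=np.array([543.4,174.9]);a=np.deg2rad(13.25);B=np.array([[np.cos(a),np.sin(a)],[-np.sin(a),np.cos(a)]])
m=reg(W,460,560,180,280,82,98);print("carton top",m.sum(),rect(W[m]),np.percentile(W[m][:,2],[2,50,98]),B@(np.array(rect(W[m])[0])-c))
m=reg(W,530,620,80,160,100,125)&(h[...,0]<20)&(h[...,1]>150);print("cap",m.sum(),cv2.minEnclosingCircle(W[m][:,:2].astype(np.float32)),np.median(W[m],0))
E
```

```text
time: 20.27
tcp_pos: [511.8, 228.5, 245.3]
tool_rot: [-3.129, 0.007, -2.909]
wrist_force: [-0.8, -1.3, -0.3]
width: 0.851
[ 0.297  0.347 -0.036  1.181 -0.013  0.065] [511.7944324  228.49188269 245.2893806 ] [-3.12867331  0.00736343 -2.90924996] 0.8509043299300607 [-0.75436022 -1.27545876 -0.2738291 ]
carton top 3977 ((511.36956787109375, 228.1482696533203), (58.17852020263672, 54.08079147338867), 13.653961181640625) [86.56701537 89.22686144 90.75694677] [-18.97323405  59.17214879]
cap 2097 ((573.2412719726562, 122.61705017089844), 22.115001678466797) [571.32421716 124.20844248 110.06828067]
```

View pics/w12.png

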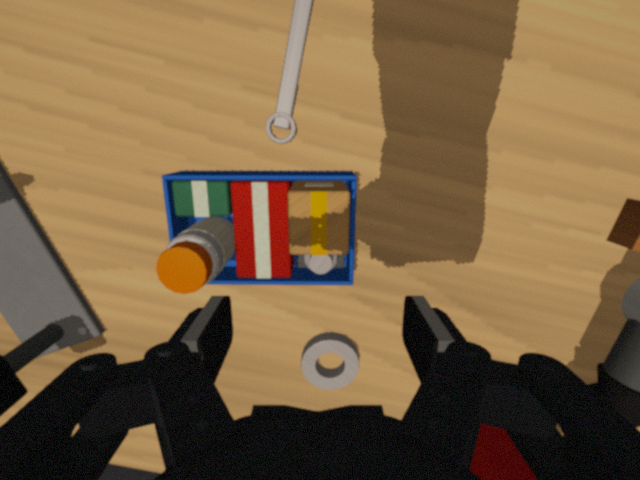

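Both stand on the floor: carton top at 89 mm, box-frame position (-19.0, 59.2), and cap top at 110 mm. In the view the carton is at (320,225), the cap at (185,268), and the neighbours are in place. Now to the mirror: the sight-line to the cap (574.3, 122.4) from the axis (588.5, -153) is at about 93.0°, so the mirror angle is (93.0-34.3)/2 ≈ 29.3°.

```bash
python3 -m crank '[0.01,-0.04,0.02,-0.15,0.3, 0.02,-0.09,0.02,-0.3,0.3, 0.03,-0.14,0.02,-0.45,0.3, 0.04,-0.19,0.02,-0.6,0.3, 0.05,-0.24,0.02,-0.75,0.3, 0.06,-0.29,0.02,-0.9,0.3, 0.07,-0.34,0.02,-1.05,0.3, 0.077,-0.381,0.02,-1.205,0.3, 0.077,-0.381,0.02,-1.205,0.3, 0.077,-0.381,0.02,-1.205,0.3]'
python3 - <<'E'
from h import *
env.observe()
o,p,W,h=wrist()
print(o["q"].round(3),o["tcp_pos"],o["tool_rot"],o["width"],o["wrist_force"]);cv2.imwrite("pics/w13.png",p["frame"][:,:,::-1])
yel=(h[...,0]>20)&(h[...,0]<35)&(h[...,1]>120)
m=reg(W,540,640,-210,-90,195,212)&yel;print("tab",m.sum(),rect(W[m]),np.median(W[m][:,2]))
E
```

```text
time: 21.58
tcp_pos: [585.9, -152.7, 259.9]
tool_rot: [-3.127, -0.002, 2.17]
wrist_force: [0.3, 0.2, 0.2]
width: 0.648
[-0.37   0.446  0.151  1.286 -0.011  0.602] [ 585.92874381 -152.69013218  259.87062583] [-3.12703839e+00 -2.15561384e-03  2.16987744e+00] 0.6484148971238147 [0.30227438 0.201448   0.16119618]
tab 1511 ((588.3193359375, -152.22305297851562), (11.954696655273438, 49.97796630859375), 34.26792907714844) 201.13655111702107
```

View pics/w13.png

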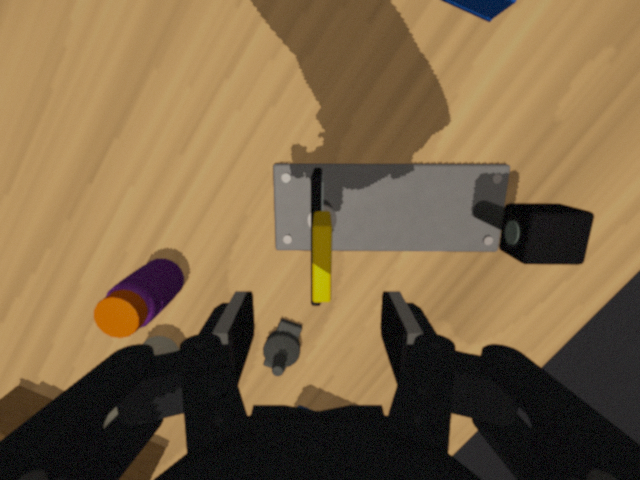

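Tab at (320,255) centred between the fingers; purple tin at (120,315) and ball joint at (282,345) are clear. Descend.

```bash
python3 -m crank '[0.0005,0.0005,-0.04,0,0.3, 0.0005,0.0005,-0.07,0,0.3, 0.0005,0.0005,-0.095,0,0.3, 0.0005,0.0005,-0.095,0,0.3, 0.0005,0.0005,-0.095,0,0.3]'
python3 - <<'E'
from h import *
o,p,W,h=wrist()
print(o["tcp_pos"],o["tool_rot"],o["wrist_force"]);cv2.imwrite("pics/w14.png",p["frame"][:,:,::-1])
E
```

```text
time: 22.25
tcp_pos: [587.6, -152.1, 167.4]
tool_rot: [-3.129, 0.001, 2.17]
wrist_force: [-1.1, -0.7, 0.3]
width: 0.649
[ 587.58350161 -152.11088901  167.37793876] [-3.12893856e+00  1.00526280e-03  2.17024471e+00] [-1.09074538 -0.74416176  0.26092544]
```

View pics/w14.png

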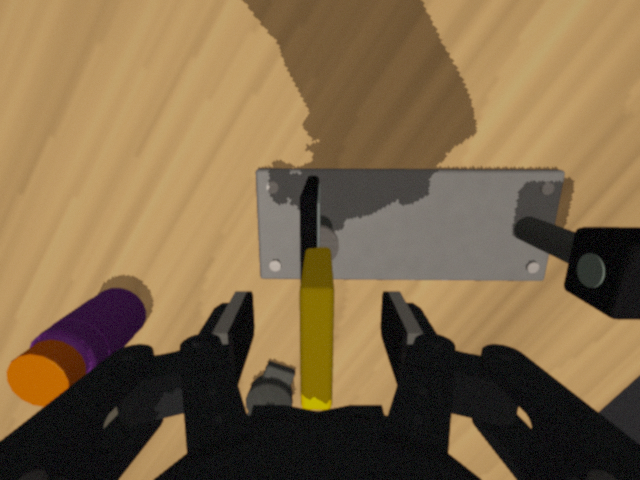

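```bash
python3 -m crank '[0.0008,-0.0005,-0.001,0,-0.3, 0.0008,-0.0005,-0.001,0,-0.7, 0.0008,-0.0005,-0.001,0,-1, 0.0008,-0.0005,-0.001,0,-1, 0.0008,-0.0005,-0.001,0,-1, 0.0008,-0.0005,-0.001,0,-1, 0.0008,-0.0005,-0.001,0,-1, 0.0008,-0.0005,-0.001,0,-1]' 40
python3 -m crank '[0,0,0,0.08,-1, 0,0,0,0.16,-1, 0,0,0,0.24,-1, 0,0,0,0.32,-1, 0,0,0,0.4,-1, 0,0,0,0.46,-1, 0,0,0,0.5,-1, 0,0,0,0.512,-1, 0,0,0,0.512,-1, 0,0,0,0.512,-1]'
python3 - <<'E'
from h import *
o,p,W,h=wrist()
print(o["q"].round(3),o["tcp_pos"],o["tool_rot"],o["width"],o["wrist_force"],o["ft_torque"]);cv2.imwrite("pics/w15.png",p["frame"][:,:,::-1])
for n in ["top","scene"]:
    t=cams.get_image(n);V=cloud(t);np.savez(n+"2.npz",W=V,**{k:t[k] for k in["frame","z_map","K","R","t"]})
    c={"top":(170,130,420,320),"scene":(180,180,500,360)}[n]
    im=t["frame"][c[1]:c[3],c[0]:c[2],::-1];s=min(800/im.shape[1],600/im.shape[0])
    cv2.imwrite(f"pics/{n}15.png",cv2.resize(im,None,fx=s,fy=s,interpolation=cv2.INTER_CUBIC))
E
```

```text
time: 23.3
tcp_pos: [588.2, -153.3, 165.8]
tool_rot: [-3.129, 0.001, 2.169]
wrist_force: [-2.5, -0.5, 5.7]
width: 0.138
time: 24.55
tcp_pos: [588.3, -153.4, 165.8]
tool_rot: [-3.129, 0.001, 2.681]
wrist_force: [-1.5, -2.1, 5.3]
width: 0.133
[-0.368  0.489 -0.029  1.053 -0.013  0.093] [ 588.25067318 -153.4232568   165.78081368] [-3.12854713e+00  1.06954520e-03  2.68056755e+00] 0.1333375157302169 [-1.49373948 -2.09182412  5.25492252] [ 0.55538235 -0.14564621 -0.10510647]
```

View pics/w15.png

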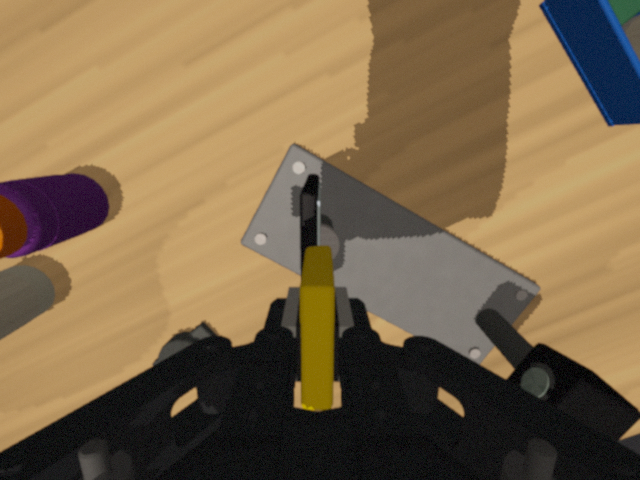

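View pics/top15.png

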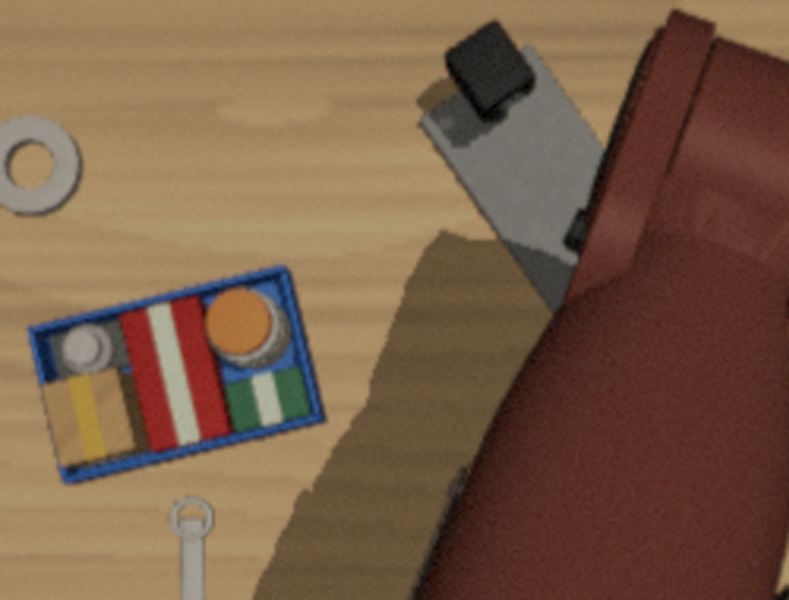

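View pics/scene15.png

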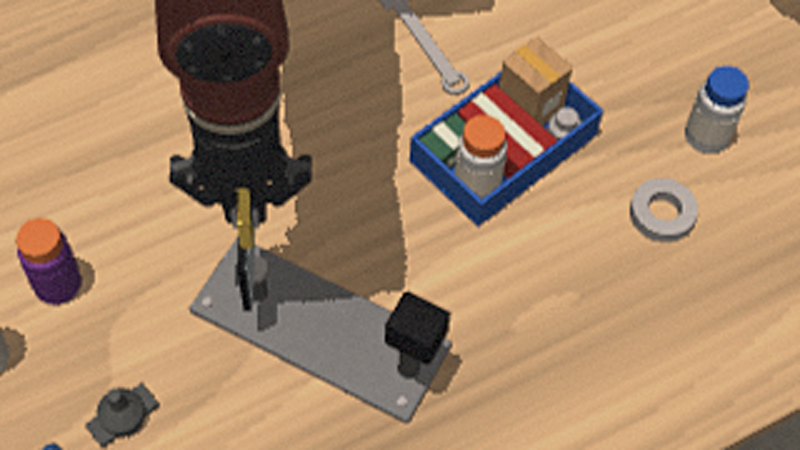

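The wrist view shows the tab at (317,320) pinched by the pads and aligned with them. In the top and scene crops the tin and carton stand in their gaps, and the other things are where they were. Checking the angles by measurement:

```bash
python3 - <<'E'
from h import *
o,p,W,h=wrist()
yel=(h[...,0]>20)&(h[...,0]<35)&(h[...,1]>100)
m=reg(W,540,640,-210,-90,193,212)&yel;print("tab wrist",m.sum(),rect(W[m]))
m=reg(W,500,700,-250,-50,5,20)&(h[...,1]<50)&(h[...,2]>70);print("plate",m.sum(),rect(W[m]))
yaw=o["tool_rot"][2];n_t=np.rad2deg(yaw)-90;print("jaw dir",n_t)
caps=[]
for n,off in [("top2",1),("scene2",-2)]:
    d=np.load(n+".npz");V=d["W"];hh=cv2.cvtColor(d["frame"],cv2.COLOR_RGB2HSV)
    m=reg(V,530,620,80,165,105+off,117+off)&(hh[...,0]<20)&(hh[...,1]>120);c=cv2.minEnclosingCircle(V[m][:,:2].astype(np.float32));caps.append(c[0]);print("cap",m.sum(),c)
    m=reg(V,540,640,-210,-90,160,212)&(hh[...,0]>20)&(hh[...,0]<35)&(hh[...,1]>100)
    if m.sum()>15:print("tab",m.sum(),rect(V[m]))
    m=reg(V,465,560,180,280,84+off,96+off);print("carton",m.sum(),rect(V[m]))
cap=np.mean(caps+[(574.5,122.3)],0);print(cap)
for ax in [(588.5,-152.8),(587.5,-152),(589.5,-153.6)]:
  for n in [n_t,n_t+.7]:
    s=np.deg2rad(34.3+2*(n-34.3));v=cap-np.array(ax)
    print(ax,n.round(2),"x",(v@[np.cos(s),np.sin(s)]).round(1),"y",(v@[-np.sin(s),np.cos(s)]).round(1))
E
```

```text
tab wrist 4515 ((585.40869140625, -151.3944854736328), (39.995906829833984, 49.906673431396484), 27.6508846282959)
plate 18294 ((627.8369140625, -125.53773498535156), (203.8832550048828, 98.3544692993164), 34.1900749206543)
jaw dir 63.586770757768505
cap 318 ((573.4224243164062, 121.54676818847656), 21.79492950439453)
carton 661 ((510.59173583984375, 226.32212829589844), (58.48031997680664, 54.54554748535156), 13.360414505004883)
cap 189 ((576.43505859375, 122.45244598388672), 22.534957885742188)
tab 115 ((595.4047241210938, -156.39292907714844), (11.9718656539917, 38.99515914916992), 68.65045166015625)
carton 350 ((513.4708251953125, 226.3489990234375), (60.580238342285156, 56.325706481933594), 12.820860862731934)
[574.78582764 122.09973806]
(588.5, -152.8) 63.59 x 275.2 y -0.1
(588.5, -152.8) 64.29 x 275.2 y -6.8
(587.5, -152) 63.59 x 274.4 y -1.0
(587.5, -152) 64.29 x 274.3 y -7.7
(589.5, -153.6) 63.59 x 276.1 y 0.9
(589.5, -153.6) 64.29 x 276.0 y -5.9
```

```bash
python3 -m crank '[0,0,0,0,-1, 0,0,0,0,-1, 0,0,0,0,-1, 0,0,0,0,-1]'; python3 - <<'E'
from h import *
o,p,W,h=wrist()
U=np.arange(640)[None];V=np.arange(480)[:,None]
m=reg(W,540,640,-210,-90,196,208)&(h[...,0]>20)&(h[...,0]<35)&(h[...,1]>100)&(U>295)&(U<340)&(V>240)
print("tab top",m.sum(),rect(W[m]))
m=reg(W,540,640,-210,-90,150,160)&(U>295)&(U<340)&(V<260)
print("frame top",m.sum(),rect(W[m]))
print("jaw dir",np.rad2deg(o["tool_rot"][2])-90,"qvel",abs(o["qvel"]).max().round(4),o["width"],o["time"])
E
```

```text
time: 25.25
tcp_pos: [588.3, -153.4, 165.8]
tool_rot: [-3.129, 0.001, 2.681]
wrist_force: [-0.4, -1.1, 5.7]
width: 0.134
tab top 4367 ((588.0554809570312, -152.8001708984375), (13.447664260864258, 50.52537536621094), 61.695945739746094)
frame top 1208 ((556.9237060546875, -138.7747039794922), (14.032361030578613, 31.744874954223633), 65.72284698486328)
jaw dir 63.58587260103559 qvel 0.0016 0.13406500772893917 25.25
```

The rectangle fits disagree slightly (61.7°, 65.7° and jaws at 63.6°). I'll resolve it with edge line fits.

```bash
python3 - <<'E'
from h import *
from scipy import stats
o,p,W,h=wrist()
yel=(h[...,0]>20)&(h[...,0]<35)&(h[...,1]>100)
U=np.arange(640)
T=p["T_tool_cam"];Rw=Ro.from_euler("xyz",o["tool_rot"]).as_matrix();K=p["K"]
def ray(u,v,z):
    d=Rw@T[:3,:3]@np.array([(u-K[0,2])/K[0,0],(v-K[1,2])/K[1,1],1]);c=Rw@T[:3,3]+o["tcp_pos"]
    return (c+d*(z-c[2])/d[2])[:2]
L=[];R=[];M=[]
for r in range(300,400,4):
    z=W[r,:,2];c=np.where(yel[r]&(U>280)&(U<350)&(z>195))[0]
    if len(c)>5: L.append(ray(c[0],r,202));R.append(ray(c[-1],r,202));M.append((r,c[0],c[-1]))
print(M[::4])
for nm,P in [("L",L),("R",R),("mid",(np.array(L)+R)/2)]:
    P=np.array(P);f=cv2.fitLine(P.astype(np.float32),cv2.DIST_HUBER,0,.01,.01).ravel();print(nm,"normal",(np.rad2deg(np.arctan2(f[1],f[0]))+90)%180)
print("width",np.linalg.norm(np.array(L)-R,axis=1).mean())
# black frame silhouettes, top edge z=156
G=cv2.cvtColor(p["frame"],cv2.COLOR_RGB2GRAY)
P=[]
for r in range(184,244,4):
    z=W[r,:,2];c=np.where((abs(z-155)<4)&(U>290)&(U<335))[0]
    if len(c)>3:P.append(ray(c.mean(),r,156))
if P:
    P=np.array(P);f=cv2.fitLine(P.astype(np.float32),cv2.DIST_HUBER,0,.01,.01).ravel();print("frame normal",len(P),(np.rad2deg(np.arctan2(f[1],f[0]))+90)%180)
cv2.imwrite("pics/w16.png",cv2.resize(p["frame"][160:420,240:400,::-1],None,fx=2.3,fy=2.3))
E
```

```text
[(300, np.int64(300), np.int64(334)), (316, np.int64(298), np.int64(336)), (332, np.int64(299), np.int64(346)), (348, np.int64(299), np.int64(334)), (364, np.int64(300), np.int64(340)), (380, np.int64(300), np.int64(333)), (396, np.int64(301), np.int64(343))]
L normal 63.617966
R normal 63.35772
mid normal 63.04771
width 13.019034667891198
frame normal 13 63.316254
```

View pics/w16.png

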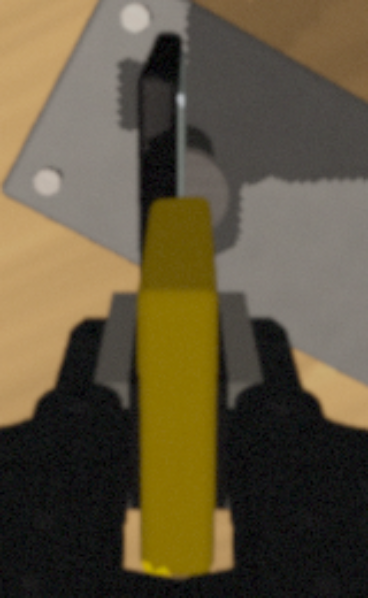

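Line fits put the mirror normal at 63.0–63.6°, matching the jaws (63.6°) and the wanted angle (about 63.6°). The close crop shows the tab held flat between the pads. Handing in.

```bash
python3 - <<'E'
from rig import env
print(env.finish_job()); o=env.observe(); print(o["time"],o["tcp_pos"],o["width"])
E
```

```text
the job is handed in; nothing more can be done
None
the job is handed in; nothing more can be done
```

I packed the silver orange-capped tin into the gap beside the green carton and the brown carton into the gap beside the rod end. I then turned the mirror by its yellow tab to about 29.3° (0.51 rad) and handed the job in at about 25.5 s, still gripping it. No verdict was reported.

**Carton placement:** my first approach stopped short because joint 6 reached its limit. I raised the carton and turned it half a turn before lowering it, and the tool kept a tilt of about 0.8° from then on.

**Last checks:**
- **On the box floor:** the cap top measured 110 mm and the carton top 89 mm, which matches both standing on the floor. The carton sat within 1 mm of its gap centre.
- **Other things:** in the last pictures the parts in the box and the other things in view had not visibly moved. I did not measure them, and the white bottle was mostly out of frame.
- **Mirror aim:** the mirror normal measured 63.0–63.6° against about 63.6° wanted, so the sight line should pass within about 5 mm of the cap centre (limit 20 mm).
- **Grip and stillness:** the arm was still and the pads were closed on the tab. I had no direct reading of their force on the mirror.

**Disagreements:** two rough rectangle fits of the tab and frame gave 61.7° and 65.7°. The finer edge-line fits agreed with the jaws, so I trusted those.

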